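# Index the washstand turntable to the soap dish and lay the soap in it

## Robot

A 6-joint arm with a two-finger parallel gripper is mounted at the origin on the work surface. World frame = base frame: x ahead of the robot, y to its left, z up, the work surface at z = 0. Lengths are in mm, angles in degrees, forces in N, time in s.
With the tool pointing down it reaches from about 350 to 850 mm from the base axis. Payload 8.1 kg.
Tool frame: the origin (TCP) lies between the finger pads; the fingertips stand 22 mm ahead of it and the grasp point (between the pads) lies 3 mm ahead of it; z points along the fingers, y is the line along which they close (so a half turn about z gives the same grasp; the last joint's range is limited). The gripper opens to 85 mm and grips with 20 to 120 N. Pads are 22 mm wide; open, the fingers measure 114 mm over their backs; the gripper's body (76 mm by 85 mm) begins 54 mm behind the grasp point. The pads swing forward as they close: fully open they stand 13 mm farther back than shut.
Start: joints at [-75.252, 7.471, 85.268, -0, 87.261, -4.893], TCP at [201.695, -565.088, 253.292] pointing down, gripper open.
Joint ranges: [-169.43, 169.43], [-51.17, 129.36], [1.28, 143.12], [-76.62, 256.62], [0, 156.53], [-152.29, 152.29]. Speed limits (degrees/s): [136.94, 136.94, 159.86, 180, 180, 180].

## Interface

Orientations are given as [roll, pitch, yaw] about the fixed x, y, z axes, in that order (R = Rz(yaw) Ry(pitch) Rx(roll)).
In Python, from bench import sense, snapshot, calibration, hand_in gives the robot as it stands.
- The arm moves only by the shell command python3 -m crank 'ROWS' [FORCE]. ROWS is JSON, a list of rows, each a list of 5 numbers: the shift along the tool's x, y, z in cm, then the turn about the tool's z in rad, then the finger opening in cm, from 0 to 8.54. A call has 1 to 20 rows; each row is the pose to reach, as a shift and turn from the pose commanded when the call began, along the tool's axes at that moment; what a row does not reach only later rows make up. A row lasts 1/10 s, in which the tool goes at most 50 mm and 8.59 degrees, less where a joint would pass 70% of its speed; a pose out of reach is approached as far as the arm can. A call with a gripper value outside its range is refused whole. The fingers move at their own pace and stop on an object; FORCE is the grip in N (left out, the last holds). Time passes only in rows, so rows that repeat a pose let the fingers close. It gives the time, the measured TCP pose, the force, the opening and the grip force at its end, in the units of the state.
- sense(): the state, without advancing time (a new reading comes with each control period).
- snapshot(name): name is "scene" or "top"; returns (picture, depth): 400x640x3 uint8, red, green, blue; 400x640 float32, mm along the optical axis (not along the pixel's ray), 0 where there is no reading.
- calibration(name): a dict with "fovy" (degrees; the focal length in pixels is half the picture's height over the tangent of half this angle, whatever the lens; pixels are square), "cx", "cy" (the principal point, pixels), "rvec" (rotation vector, rad) and "tvec" (3), from world to camera coordinates, as OpenCV has them. Camera axes: x right, y down, z forward; pixel columns grow to the right and rows downward; lengths in mm; the calibration is good to about 2 mm. A picture is of the moment at which its call begins. calibration takes no time and is no camera call.
- hand_in(): hands the job in; it is judged then, once.
The state is a dict: "time": time; "joint_pos": joint angles; "qd": joint speeds; "joint_efforts": joint torques, N m; "tool_pos": TCP position; "tcp_rot": TCP orientation; "ft_force": force on the tool from outside, world axes, zero at the start; "wrist_torque": the same for the moment, N m; "finger_gap": finger opening in mm; "grip_force": force on a finger pad.
Only numpy, scipy, OpenCV 4.12 (cv2) and the standard library are available. Lean on these libraries where they do the work, as an engineer would, in place of code of your own. Each camera call takes 0.05 s, during which the arm holds its last target. There are 200 camera calls.

## Task

The blue soap dish stands at one side of the turntable tray. Pull the sprung index pin up by its red knob, turn the tray by one hole in whichever direction brings the soap dish round to the front (the side with the yellow mark, nearest the robot), and let the pin spring fully home in that next hole; only then lay the pink soap flat in the middle of the dish, set down rather than dropped. Keep the mug, the jar and the pumice holder upright on the tray, and leave the yellow bottle and the scrub brush where they are.

Things in the scene. Friction and masses are not known exactly. Their poses are not given: they have to be found in the camera images.
- stand: Fixed dark steel foot disc, 360 mm across. Origin on the turning axis at ledge level, z up. Front = its -x side, towards the robot, with a yellow block on the rim. Around the front is an aluminium index sector (top at 22 mm, radius 142 to 178 mm) with three holes on a 160 mm radius: at the front and 60 degrees to each side; 13 mm wide along the arc, 15 mm radially, 12 mm deep.
- tray (a joint): Angle of the white round tray (270 mm across, floor top at 34 mm, lip top at 42 mm above the ledge) about the stand's axis, rad, anticlockwise from above positive; 0 at the start, pin in the front hole. +1.047 and -1.047: the neighbouring holes (play about 0.01); stops at +-1.25. Light friction (0.06 N m) with the pin out; locked while it is in.
- pin (a joint): Lift of the sprung pin, m: 0 = home in a hole, about 0.012 = resting on the sector between holes (clear above that), 0.018 = upper stop. Spring pulls down with 4 N (home) to 7 N (top). The pin (10 mm thick, round foot) slides vertically in a tab on the tray's rim, 160 mm from the axis, and turns with the tray; let go within about 3 mm of a hole it drops in.
- pin_knob (a point): Centre of the red knob on top of the pin: an upright cylinder 26 mm in diameter and 36 mm tall, its ends 18 mm above and below this point (68 mm above the ledge when the pin is home). Below it are a 10 mm stem and a tray tab whose bushing tops out at 42 mm above the ledge.
- front_spot (a point): Point on the tray floor level (34 mm above the ledge) 75 mm in front of the stand's axis, towards the yellow mark: where the centre of the soap dish should come to stand. It does not turn with the tray.
- soap_dish: Loose round blue shallow dish, 98 mm across the rim, 12 mm tall, inner floor 4 mm above its underside and about 80 mm across; 90 g. Origin at the centre of its underside, z up. It stands loose on the tray about 75 mm from the axis, 60 degrees to the left or to the right of the front.
- soap: Pink bar of soap, 54 (x) by 34 (y) by 26 (z) mm, about 70 g, lying on the ledge to the left or right of the turntable. Origin at the centre of its underside, z up, x along its length.
- mug: Steel mug, 68 mm in diameter, 75 mm tall, handle on its +y side; loose on the back of the tray. Origin at the centre of its underside, z up.
- jar: Closed green glass jar with a grey lid, 66 mm in diameter, 85 mm tall, loose on the tray at the side opposite the soap dish. Origin at the centre of its underside, z up.
- pumice_holder: Wooden box 62 by 50 mm, 30 mm tall, with a grey pumice stone in it rising to 43 mm; loose on the back of the tray. Origin at the centre of its underside, z up.
- scrub_brush: Wooden scrub brush, 120 (x) by 45 (y) by 32 mm, lying on the ledge on the other side from the soap. Origin at the centre of its underside.
- shampoo: Yellow plastic bottle, 60 mm in diameter, 170 mm tall, at the back right. Origin at the centre of its underside.
Things that resemble listed ones, but are neither listed nor needed, are in the scene too. What is shaped like the soap but brown is not meant.

How it is judged:
By the outcome, as a careful person would: the job done as asked, in the order asked, and still so for the second after the job is handed in, with the robot touching nothing.
It also fails if it takes over 58 s, if anything falls off the work surface, if the arm or the gripper's body presses on something with over 40 N, if the wrist force passes 120 N, or if a joint passes its speed limit or range.

## Working session

There is one attempt and no reset: what is moved stays moved. The work goes in short steps, Python scripts to look and compute and a shell command to move; the robot and the scene stay as the last step left them, time stands still between calls to the robot, and variables do not carry over. Pictures are saved under pics/ and viewed, at most 10 in all, crops included, and the job is handed in when it is done.

```bash
ls; mkdir -p pics
cat > h.py <<'E'
import numpy as np,cv2
from bench import sense,snapshot,calibration,hand_in
def cam(n):
    c=calibration(n);R=cv2.Rodrigues(np.array(c["rvec"],float))[0];t=np.array(c["tvec"],float).ravel()
    f=200/np.tan(np.radians(c["fovy"])/2);return R,t,f,c["cx"],c["cy"]
def onplane(n,u,v,z):
    R,t,f,cx,cy=cam(n);o=-R.T@t;d=R.T@np.array([(u-cx)/f,(v-cy)/f,1]);return o+d*(z-o[2])/d[2]
def cloud(n,D):
    R,t,f,cx,cy=cam(n);v,u=np.mgrid[:400,:640];P=np.stack([(u-cx)/f*D,(v-cy)/f*D,D],-1);return (P-t)@R
E
python3 - <<'E'
from h import *
for n in("scene","top"):
    p,d=snapshot(n);cv2.imwrite(f"pics/{n}0.png",p[...,::-1]);np.savez(f"{n}0.npz",p=p,d=d)
    R,t,f,cx,cy=cam(n);print(n,-R.T@t,f,calibration(n))
print(sense())
E
```

```text
pics
scene [ 987.00165664 -786.44817524  665.4405518 ] 414.7396751270229 {'fovy': 51.48953816822396, 'cx': 320.02195126544626, 'cy': 193.31840902512937, 'rvec': array([ 2.07869074,  0.53279136, -0.27051653]), 'tvec': array([-509.29725927,  -63.56339131, 1331.18748774])}
top [ 344.72732526   11.49504905 1252.17420612] 474.07335465424654 {'fovy': 45.747392659418104, 'cx': 315.42106989294405, 'cy': 187.9864989295675, 'rvec': array([ 2.10175268, -2.15030463,  0.22553558]), 'tvec': array([   2.26327127,  580.84017715, 1161.69224565])}
{'time': 0.1, 'joint_pos': array([-7.52531795e+01,  7.51276336e+00,  8.53230438e+01, -2.92663661e-04,
        8.72612121e+01, -4.89467696e+00]), 'qd': array([-0.01468074, -0.06512565, -0.1757834 ,  0.03366757,  0.05900948,
        0.03380838]), 'joint_efforts': array([ 8.89990424e-04, -5.70951390e+01, -5.01941800e+01, -1.21160574e-04,
        8.09111312e-03, -2.07325058e-05]), 'tool_pos': array([ 201.56696174, -564.64379233,  252.32859017]), 'tcp_rot': array([-1.79903310e+02, -7.98686298e-03,  1.96415050e+01]), 'ft_force': array([-0.22306871, -0.14089011, -1.21987089]), 'wrist_torque': array([-0.00843753,  0.04635902,  0.03095364]), 'grip_force': 0.0, 'finger_gap': 85.05056567761093}
```

View pics/scene0.png

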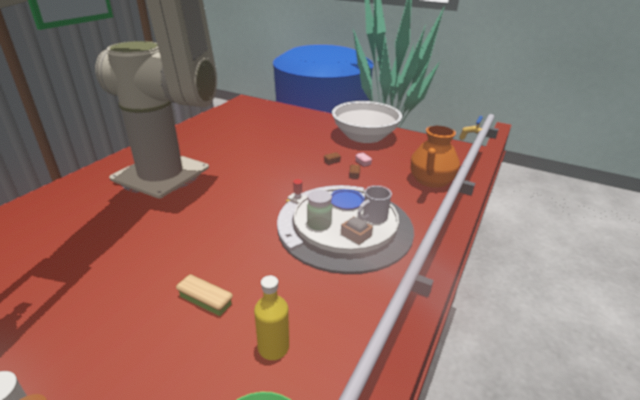

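View pics/top0.png

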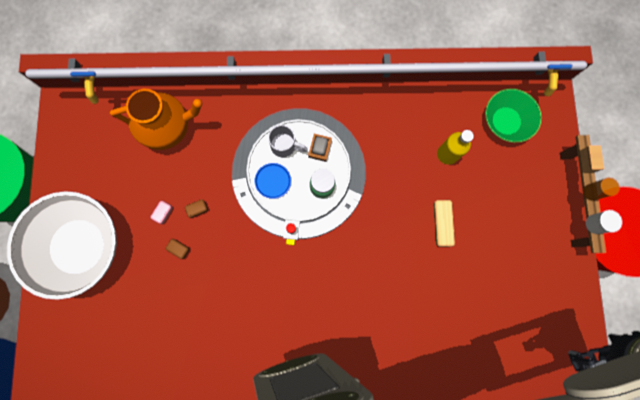

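The top view (up = +x, left = +y) shows the dish at (273,181), left of the front. The knob is at (291,228), the yellow mark at (291,242), the jar at (322,183), the brush at (445,222) and the bottle at (457,145). There are three soap-shaped things: (161,212) is pink, while (197,209) and (177,249) are brown. The pink one fits; I'll confirm it in a crop and measure.

Run:
```python
from h import *
z=np.load("top0.npz");p,d=z["p"],z["d"];h=cv2.cvtColor(p,cv2.COLOR_RGB2HSV);H,S,V=[h[...,i].astype(int) for i in range(3)]
cv2.imwrite("pics/crop.png",cv2.resize(p[95:270,130:380,::-1],None,fx=3,fy=3,interpolation=cv2.INTER_CUBIC))
W=cloud("top",d)
def box(m,x0,x1,y0,y1):
    k=np.zeros_like(m);k[y0:y1,x0:x1]=m[y0:y1,x0:x1]
    n,l,s,c=cv2.connectedComponentsWithStats(k.astype(np.uint8));i=1+np.argmax(s[1:,4]);return l==i
def rep(name,m,z):
    c=max(cv2.findContours(m.astype(np.uint8),0,2)[0],key=cv2.contourArea)[:,0,:]
    P=np.array([onplane("top",u,v,z)[:2] for u,v in c],np.float32);r=cv2.minAreaRect(P)
    C,rad=cv2.minEnclosingCircle(P)
    print(name,m.sum(),"rect",np.round(r[0],1),np.round(r[1],1),round(r[2],1),"circ",np.round(C,1),round(rad,1),"ztop",np.percentile(W[m][:,2],[20,50,80]).round(1))
rep("knob",box((S>150)&((H<6)|(H>174))&(V>200),280,302,220,236),86)
rep("yellow",box((S>150)&(H>22)&(H<35),280,302,234,250),20)
rep("dish",box((S>120)&(H>95)&(H<120),240,300,155,205),46)
rep("soap",box((S<140)&(V>150),145,178,195,228),26)
rep("stand",box((S<60),225,372,100,246),12)
tr=box((S<40)&(V>170),240,358,112,230);rep("tray",tr,42)
```

```text
knob 63 rect [475.8  52.2] [19.7 19.8] 89.3 circ [476.5  53.4] 11.1 ztop [84.2 86.1 88.7]
yellow 45 rect [448.2  57.5] [20.7 12.9] 88.7 circ [448.1  57.2] 10.8 ztop [ 6.2 11.5 15.2]
dish 1000 rect [606.7  99.9] [91.  90.6] 89.2 circ [605.6  99.8] 47.1 ztop [36.7 39.  42.1]
soap 284 rect [533.2 393.4] [35.2 55.3] 60.6 circ [532.7 392.7] 29.6 ztop [22.3 25.4 27.8]
stand 11879 rect [633.9  33.3] [353.5 358.3] 87.5 circ [634.2  32.6] 179.6 ztop [12.  32.  37.3]
tray 7851 rect [625.3  32. ] [304.7 295.3] 88.7 circ [608.4  31.7] 164.9 ztop [24.8 34.  38.1]
```

View pics/crop.png

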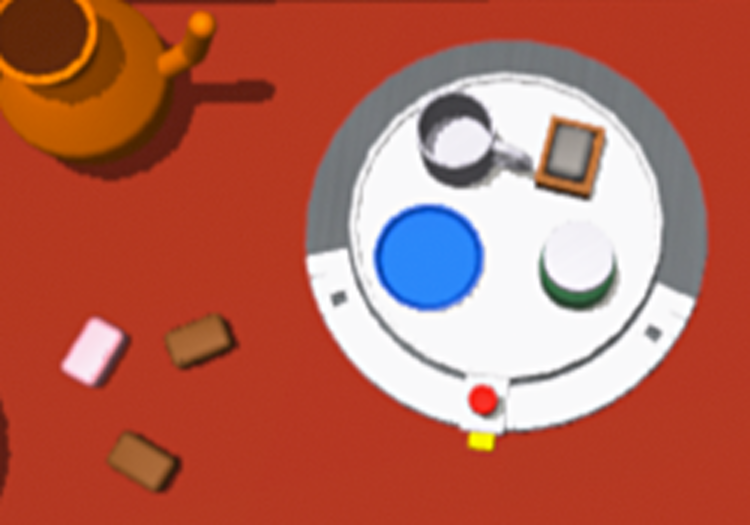

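The crop confirms it: the pink bar is at crop (95,351) = picture (161,212), and the two brown ones are at (197,209) and (177,249). The dish is on the left (+y), so the tray must turn +60°, which takes the knob towards -y to the hole seen at (347.7,205.7). Next I'll refine the axis.

Run:
```python
from h import *
z=np.load("top0.npz");p,d=z["p"],z["d"];h=cv2.cvtColor(p,cv2.COLOR_RGB2HSV).astype(int);g=p.astype(int).min(-1)
def cen(x0,x1,y0,y1,w):
    v,u=np.mgrid[y0:y1,x0:x1];w=w[y0:y1,x0:x1];return (u*w).sum()/w.sum(),(v*w).sum()/w.sum(),w.sum()
dark=np.clip(200-p.astype(int).max(-1),0,None)
for b in((238,248,190,199),(343,353,201,211)):
    u,v,w=cen(*b,dark);print("hole",u,v,w,onplane("top",u,v,22))
m=((h[...,1]>90)&((h[...,0]<10)|(h[...,0]>170))).astype(int)
u,v,w=cen(284,299,221,236,m);print("knob",u,v,w,onplane("top",u,v,84))
A=np.array([634,33.])
K=np.array([476,53.]);v=K-A;print(np.linalg.norm(v),np.degrees(np.arctan2(v[1],v[0])))
# first move in tool axes
yaw=np.radians(sense()["tcp_rot"][2]);t=sense()["tool_pos"];dx,dy=K-t[:2]
print("cm",(dx*np.cos(yaw)+dy*np.sin(yaw))/10,(dx*np.sin(yaw)-dy*np.cos(yaw))/10)
```

```text
hole 242.40240963855422 193.8883534136546 1245 [575.91253232 180.97262205  22.        ]
hole 347.3016142735769 205.5429056924384 1177 [538.80031776 -94.31229541  22.        ]
knob 290.4875 227.875 80 [476.33513976  53.49795517  84.        ]
159.26079241294764 172.78573796079326
cm 46.60759544795753 -48.945944811062795
```

```bash
python3 -m crank '[[46.7,-48.9,0,0.474,8.5],[46.7,-48.9,0,0.474,8.5],[46.7,-48.9,0,0.474,8.5],[46.7,-48.9,0,0.474,8.5],[46.7,-48.9,0,0.474,8.5],[46.7,-48.9,0,0.474,8.5],[46.7,-48.9,0,0.474,8.5],[46.7,-48.9,0,0.474,8.5],[46.7,-48.9,0,0.474,8.5],[46.7,-48.9,0,0.474,8.5],[46.7,-48.9,0,0.474,8.5],[46.7,-48.9,0,0.474,8.5],[46.7,-48.9,0,0.474,8.5],[46.7,-48.9,0,0.474,8.5],[46.7,-48.9,0,0.474,6],[46.7,-48.9,0,0.474,6],[46.7,-48.9,0,0.474,6],[46.7,-48.9,0,0.474,6],[46.7,-48.9,0,0.474,6],[46.7,-48.9,0,0.474,6]]' 30; python3 -c "
from h import *
s=sense();print(s['tool_pos'],s['tcp_rot'],s['ft_force'])"
```

```text
time: 2.1
tool_pos: [477.1, 51.7, 253.4]
tcp_rot: [-180.0, -0.0, -7.6]
ft_force: [0.3, 0.9, 0.2]
finger_gap: 59.9
grip_force: 0.0
[477.11013101  51.74945665 253.41573734] [-1.79998673e+02 -1.49858801e-02 -7.58967839e+00] [0.34382671 0.8601581  0.22308407]
```

```bash
python3 -m crank '[[0,-0.18,5,0,6],[0,-0.18,9,0,6],[0,-0.18,12,0,6],[0,-0.18,14.5,0,6],[0,-0.18,16.5,0,6],[0,-0.18,17.6,0,6],[0,-0.18,17.6,0,6],[0,-0.18,17.6,0,1],[0,-0.18,17.6,0,1],[0,-0.18,17.6,0,1],[0,-0.18,17.6,0,1],[0,-0.18,17.6,0,1],[0,-0.18,17.6,0,1],[0,-0.18,17.6,0,1],[0,-0.18,17.6,0,1],[0,-0.18,17.6,0,1]]' 40
```

```text
time: 3.7
tool_pos: [478.6, 54.2, 78.9]
tcp_rot: [-180.0, -0.2, -7.5]
ft_force: [-1.2, 0.0, 7.3]
finger_gap: 24.9
grip_force: 39.1
```

```bash
python3 -m crank '[[0,0,-0.4,0,1],[0,0,-0.8,0,1],[0,0,-1.2,0,1],[0,0,-1.6,0,1],[0,0,-1.6,0,1],[0,0,-1.6,0,1]]' 40
python3 - <<'E'
import numpy as np
# arc about axis, tool axes at start (yaw -7.5): rows cm
y=np.radians(-7.5);A=np.array([636.7,32.6]);K=np.array([478.4,54.0])
for a in [1,3,6,10,14,18,22,26,30,34,38,42,46,50,54,57,59,60]:
    r=np.radians(a);R=np.array([[np.cos(r),-np.sin(r)],[np.sin(r),np.cos(r)]]);d=R@(K-A)+A-K
    print([round((d[0]*np.cos(y)+d[1]*np.sin(y))/10,2),round((d[0]*np.sin(y)-d[1]*np.cos(y))/10,2),0,round(-r,3),1])
print(K+d)
E
```

```text
time: 4.3
tool_pos: [478.3, 54.1, 93.6]
tcp_rot: [-180.0, -0.1, -7.5]
ft_force: [6.3, -0.8, -8.0]
finger_gap: 24.7
grip_force: 39.6
[np.float64(0.0), np.float64(0.28), 0, np.float64(-0.017), 1]
[np.float64(0.02), np.float64(0.84), 0, np.float64(-0.052), 1]
[np.float64(0.08), np.float64(1.67), 0, np.float64(-0.105), 1]
[np.float64(0.23), np.float64(2.77), 0, np.float64(-0.175), 1]
[np.float64(0.46), np.float64(3.87), 0, np.float64(-0.244), 1]
[np.float64(0.76), np.float64(4.94), 0, np.float64(-0.314), 1]
[np.float64(1.14), np.float64(5.99), 0, np.float64(-0.384), 1]
[np.float64(1.59), np.float64(7.01), 0, np.float64(-0.454), 1]
[np.float64(2.11), np.float64(7.99), 0, np.float64(-0.524), 1]
[np.float64(2.7), np.float64(8.94), 0, np.float64(-0.593), 1]
[np.float64(3.35), np.float64(9.85), 0, np.float64(-0.663), 1]
[np.float64(4.07), np.float64(10.7), 0, np.float64(-0.733), 1]
[np.float64(4.84), np.float64(11.51), 0, np.float64(-0.803), 1]
[np.float64(5.66), np.float64(12.26), 0, np.float64(-0.873), 1]
[np.float64(6.54), np.float64(12.95), 0, np.float64(-0.942), 1]
[np.float64(7.23), np.float64(13.42), 0, np.float64(-0.995), 1]
[np.float64(7.7), np.float64(13.72), 0, np.float64(-1.03), 1]
[np.float64(7.94), np.float64(13.86), 0, np.float64(-1.047), 1]
[539.01705636 -93.79182142]
```

```bash
python3 -m crank '[[0.1,0.1,0,-0.009,1],[0.12,0.28,0,-0.017,1],[0.14,0.8,0,-0.052,1],[0.2,1.62,0,-0.105,1],[0.35,2.72,0,-0.175,1],[0.58,3.82,0,-0.244,1],[0.88,4.89,0,-0.314,1],[1.26,5.94,0,-0.384,1],[1.71,6.96,0,-0.454,1],[2.23,7.94,0,-0.524,1],[2.82,8.89,0,-0.593,1],[3.47,9.8,0,-0.663,1],[4.19,10.65,0,-0.733,1],[4.96,11.46,0,-0.803,1],[5.78,12.21,0,-0.873,1],[6.66,12.9,0,-0.942,1],[7.35,13.37,0,-0.995,1],[7.82,13.67,0,-1.03,1],[8.06,13.81,0,-1.047,1],[8.06,13.81,0,-1.047,1]]' 40
python3 - <<'E'
from h import *
p,d=snapshot("top");cv2.imwrite("pics/turn.png",cv2.resize(p[95:270,130:380,::-1],None,fx=3,fy=3,interpolation=cv2.INTER_CUBIC))
s=sense();print(s['tool_pos'],s['tcp_rot'],s['ft_force'],s['wrist_torque'])
E
```

```text
time: 6.3
tool_pos: [538.5, -93.5, 92.6]
tcp_rot: [-179.9, 0.1, 52.5]
ft_force: [0.0, -3.0, -7.6]
finger_gap: 24.8
grip_force: 39.8
[538.38491277 -93.40504955  92.61483419] [-1.79915320e+02  6.82999040e-02  5.24220221e+01] [-1.12478531 -2.61037934 -7.11165947] [-0.57817024  0.01942569 -0.18694693]
```

View pics/turn.png

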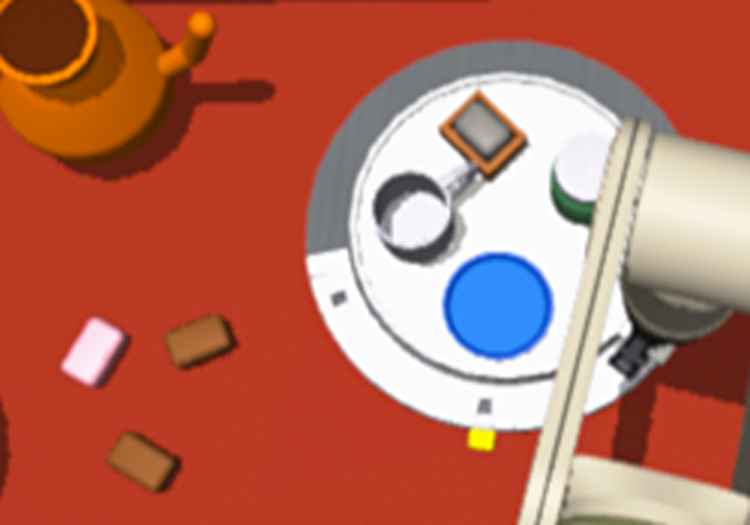

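The picture shows the tray turned, with the dish at crop (498,305) in front and the mug, pumice holder and jar still upright. Next I'll lower the pin into the hole while still gripping it.

```bash
python3 -m crank '[[0,0,0.3,0,1],[0,0,0.6,0,1],[0,0,0.9,0,1],[0,0,1.2,0,1],[0,0,1.5,0,1],[0,0,1.5,0,1],[0,0,1.5,0,1]]' 30
```

```text
time: 7.05
tool_pos: [539.3, -93.9, 79.1]
tcp_rot: [179.9, 0.0, 52.5]
ft_force: [-3.6, -6.4, 0.1]
finger_gap: 25.0
grip_force: 40.5
```

The TCP is at 79.1 mm, against 78.9 mm when the pin was home, so it dropped in. Now release, rise and move aside towards the soap.

```bash
python3 -m crank '[[0,0,0,0,3],[0,0,0,0,4],[0,0,0,0,5],[0,0,0,0,6],[0,0,0,0,6],[0,0,-1,0,6],[0,0,-3,0,6],[0,0,-6,0,6],[0,0,-10,0,6],[0,0,-14,0,6],[0,0,-17,0,6],[0,0,-17,0,6]]' 30
python3 - <<'E'
from h import *
s=sense();t=s['tool_pos'];y=np.radians(s['tcp_rot'][2]);d=np.array([533,393])-t[:2]
print(t,(d[0]*np.cos(y)+d[1]*np.sin(y))/10,(d[0]*np.sin(y)-d[1]*np.cos(y))/10)
E
```

```text
time: 8.25
tool_pos: [541.9, -93.9, 255.4]
tcp_rot: [179.5, -0.2, 52.5]
ft_force: [0.4, -0.6, 1.0]
finger_gap: 60.0
grip_force: 0.0
[541.93900383 -93.92174965 255.40599951] 38.07194498248629 -30.368634574717685
```

```bash
python3 -m crank '[[38.1,-30.4,0,-1.712,6],[38.1,-30.4,0,-1.712,6],[38.1,-30.4,0,-1.712,6],[38.1,-30.4,0,-1.712,6],[38.1,-30.4,0,-1.712,6],[38.1,-30.4,0,-1.712,6],[38.1,-30.4,0,-1.712,6],[38.1,-30.4,0,-1.712,6],[38.1,-30.4,0,-1.712,6],[38.1,-30.4,0,-1.712,6],[38.1,-30.4,0,-1.712,6],[38.1,-30.4,0,-1.712,6],[38.1,-30.4,0,-1.712,6],[38.1,-30.4,0,-1.712,6],[38.1,-30.4,0,-1.712,6],[38.1,-30.4,0,-1.712,6],[38.1,-30.4,0,-1.712,6],[38.1,-30.4,0,-1.712,6],[38.1,-30.4,0,-1.712,6],[38.1,-30.4,0,-1.712,6]]' 30
python3 - <<'E'
from h import *
s=sense();t=s['tool_pos'];y=np.radians(s['tcp_rot'][2]);d=np.array([533,393])-t[:2]
print(t,s['tcp_rot'],(d[0]*np.cos(y)+d[1]*np.sin(y))/10,(d[0]*np.sin(y)-d[1]*np.cos(y))/10)
p,dd=snapshot("top");cv2.imwrite("pics/turn2.png",cv2.resize(p[95:270,130:380,::-1],None,fx=3,fy=3,interpolation=cv2.INTER_CUBIC))
h=cv2.cvtColor(p,cv2.COLOR_RGB2HSV).astype(int);W=cloud("top",dd)
m=np.zeros((400,640),bool);m[195:230,325:365]=True;k=m&(h[...,1]>150)&((h[...,0]<6)|(h[...,0]>174))&(p[...,0]>150)&(W[...,2]>50)
print("knob",k.sum(),W[k].mean(0),np.percentile(W[k][:,2],[20,50,80]))
m[:]=0;m[160:230,260:330]=1;k=m&(h[...,1]>120)&(h[...,0]>95)&(h[...,0]<120)
c=max(cv2.findContours(k.astype(np.uint8),0,2)[0],key=cv2.contourArea)[:,0]
print("dish",cv2.minEnclosingCircle(np.array([onplane("top",u,v,46)[:2] for u,v in c],np.float32)))
E
```

```text
time: 10.25
tool_pos: [530.2, 394.1, 248.3]
tcp_rot: [180.0, -0.0, 150.6]
ft_force: [-0.2, -0.2, 0.4]
finger_gap: 60.0
grip_force: 0.0
[530.23677037 394.07314824 248.31313216] [ 1.79999012e+02 -2.31467960e-03  1.50550942e+02] -0.2933814308446386 0.04240503709077788
knob 65 [527.30125949 -88.67479019 139.05282752] [83.01802725 85.20286356 88.4441211 ]
dish ((562.6442260742188, 40.014488220214844), 47.29773712158203)
```

View pics/turn2.png

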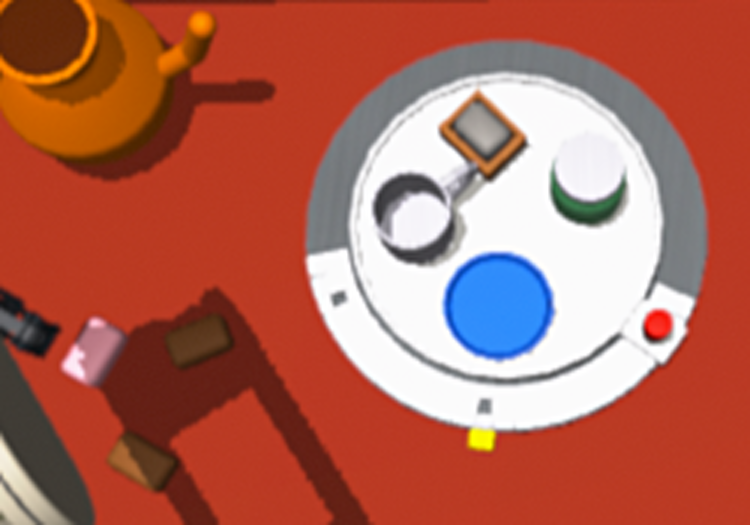

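The knob top is at 85 mm, the same as at the start, so the pin is home. The dish is at (563,40), within 3 mm of front_spot. Next I'll grasp the soap.

```bash
python3 -m crank '[[-0.29,0.04,5,0,6],[-0.29,0.04,9,0,6],[-0.29,0.04,13,0,6],[-0.29,0.04,16,0,6],[-0.29,0.04,18.5,0,6],[-0.29,0.04,20.5,0,6],[-0.29,0.04,21.8,0,6],[-0.29,0.04,21.8,0,6],[-0.29,0.04,21.8,0,2],[-0.29,0.04,21.8,0,2],[-0.29,0.04,21.8,0,2],[-0.29,0.04,21.8,0,2],[-0.29,0.04,21.8,0,2],[-0.29,0.04,21.8,0,2],[-0.29,0.04,21.8,0,2],[-0.29,0.04,21.8,0,2]]' 25
```

```text
time: 11.9
tool_pos: [534.1, 393.7, 32.2]
tcp_rot: [179.8, 0.1, 150.6]
ft_force: [-0.3, -0.7, 6.0]
finger_gap: 33.3
grip_force: 26.0
```

```bash
python3 -m crank '[[0,0,-1,0,2],[0,0,-3,0,2],[0,0,-6,0,2],[0,0,-10,0,2],[0,0,-14,0,2],[0,0,-14,0,2],[0,0,-14,0,2]]' 25
python3 - <<'E'
from h import *
s=sense();t=s['tool_pos'];y=np.radians(s['tcp_rot'][2]);d=np.array([562.6,40.5])-t[:2]
print(t,s['tcp_rot'],s['finger_gap'],(d[0]*np.cos(y)+d[1]*np.sin(y))/10,(d[0]*np.sin(y)-d[1]*np.cos(y))/10)
p,dd=snapshot("top");cv2.imwrite("pics/lift.png",cv2.resize(p[150:270,80:240,::-1],None,fx=3,fy=3,interpolation=cv2.INTER_CUBIC))
E
```

```text
time: 12.6
tool_pos: [533.8, 393.6, 172.7]
tcp_rot: [179.8, 0.1, 150.6]
ft_force: [-0.3, 0.1, 0.2]
finger_gap: 33.5
grip_force: 25.2
[533.78480998 393.56688958 172.72424041] [1.79815314e+02 1.01296963e-01 1.50566420e+02] 33.52778408322967 -19.859800297387505 -29.33349227512822
```

View pics/lift.png

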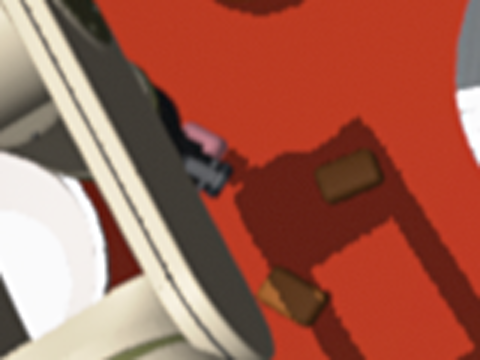

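```bash
python3 -m crank '[[-1,-1.5,0,0,2],[-3,-4.4,0,0,2],[-5.4,-8,0,0,2],[-8,-11.8,0,0,2],[-10.8,-16,0,0,2],[-13.5,-20,0,0,2],[-16,-23.6,0,0,2],[-18,-26.6,0,0,2],[-19.4,-28.6,0,0,2],[-19.9,-29.3,0,0,2],[-19.9,-29.3,0,0,2],[-19.9,-29.3,0,0,2],[-19.9,-29.3,0,0,2],[-19.9,-29.3,0,0,2]]' 25
python3 - <<'E'
from h import *
s=sense();t=s['tool_pos'];y=np.radians(s['tcp_rot'][2]);d=np.array([562.6,40.5])-t[:2]
print(t,s['finger_gap'],(d[0]*np.cos(y)+d[1]*np.sin(y))/10,(d[0]*np.sin(y)-d[1]*np.cos(y))/10)
E
```

```text
time: 14.05
tool_pos: [562.1, 41.3, 170.1]
tcp_rot: [180.0, -0.0, 150.7]
ft_force: [0.2, 0.2, -1.0]
finger_gap: 33.4
grip_force: 25.3
[562.10299184  41.28821783 170.145395  ] 33.40234283459859 -0.08195088839208944 -0.04435196170115707
```

```bash
python3 -m crank '[[-0.08,0,1.5,0,2],[-0.08,0,4,0,2],[-0.08,0,6.5,0,2],[-0.08,0,8,0,2],[-0.08,0,9,0,2],[-0.08,0,9.4,0,2],[-0.08,0,9.6,0,2],[-0.08,0,9.6,0,2],[-0.08,0,9.6,0,2],[-0.08,0,9.6,0,2]]' 25
```

```text
time: 15.05
tool_pos: [563.6, 39.6, 75.2]
tcp_rot: [180.0, 0.1, 150.6]
ft_force: [0.5, -0.9, -0.2]
finger_gap: 33.2
grip_force: 25.3
```

```bash
python3 -m crank '[[0,0,0.1,0,2],[0,0,0.2,0,2],[0,0,0.3,0,2],[0,0,0.35,0,2],[0,0,0.4,0,2],[0,0,0.4,0,2],[0,0,0.4,0,2]]' 25
```

```text
time: 15.75
tool_pos: [563.0, 39.6, 70.3]
tcp_rot: [180.0, 0.0, 150.6]
ft_force: [-0.0, 0.0, -1.3]
finger_gap: 33.6
grip_force: 25.3
```

```bash
python3 -m crank '[[0,0,0.04,0,2],[0,0,0.08,0,2],[0,0,0.08,0,2],[0,0,0.08,0,2]]' 25
```

```text
time: 16.15
tool_pos: [563.2, 39.7, 70.2]
tcp_rot: [180.0, 0.0, 150.6]
ft_force: [-2.4, -0.7, 6.2]
finger_gap: 33.4
grip_force: 25.9
```

That is contact, at 6 N and the expected height. Now I'll open gently and retreat.

```bash
python3 -m crank '[[0,0,0.05,0,3.6],[0,0,0.05,0,4],[0,0,0.05,0,4.4],[0,0,0.05,0,4.6],[0,0,0.05,0,4.6],[0,0,-1,0,4.6],[0,0,-2.5,0,4.6],[0,0,-5,0,4.6],[0,0,-9,0,4.6],[0,0,-14,0,4.6],[15,0,-15,0,4.6],[-15,0,-15,0,4.6],[-15,0,-15,0,4.6],[-15,0,-15,0,4.6]]' 25; python3 -m crank '[[15,0,0,0,4.6],[15,0,0,0,4.6],[15,0,0,0,4.6],[15,0,0,0,4.6],[15,0,0,0,4.6],[15,0,0,0,4.6],[15,20,0,0,4.6],[15,20,0,0,4.6],[15,20,0,0,4.6],[15,20,0,0,4.6],[15,20,0,0,4.6],[15,20,0,0,4.6],[15,20,0,0,4.6]]'
python3 - <<'E'
from h import *
for n in("top","scene"):
    p,dd=snapshot(n)
    cv2.imwrite(f"pics/{n}9.png",cv2.resize((p[95:270,190:440] if n=="top" else p[140:300,200:440])[...,::-1],None,fx=3,fy=3,interpolation=cv2.INTER_CUBIC))
E
```

```text
time: 17.55
tool_pos: [650.8, -9.7, 221.3]
tcp_rot: [179.9, 0.2, 150.6]
ft_force: [1.6, -0.2, 0.1]
finger_gap: 45.7
grip_force: 0.0
time: 18.85
tool_pos: [618.5, 237.3, 218.3]
tcp_rot: [180.0, 0.0, 150.5]
ft_force: [-0.5, -0.3, -0.4]
finger_gap: 46.0
grip_force: 0.0
```

View pics/top9.png

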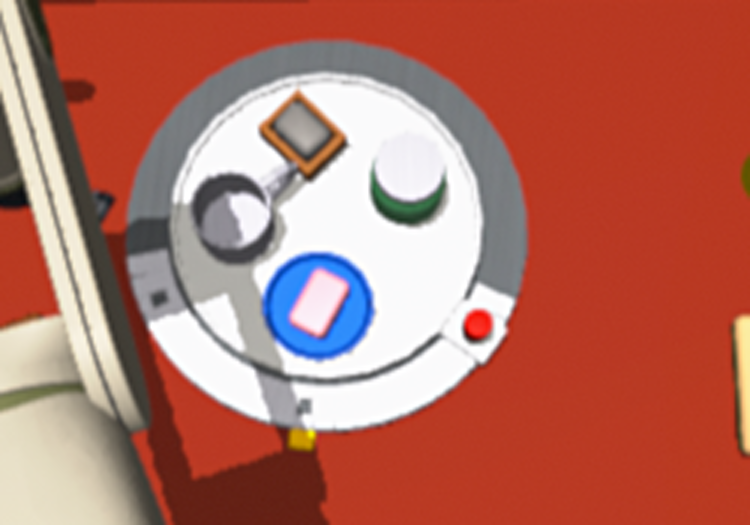

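View pics/scene9.png

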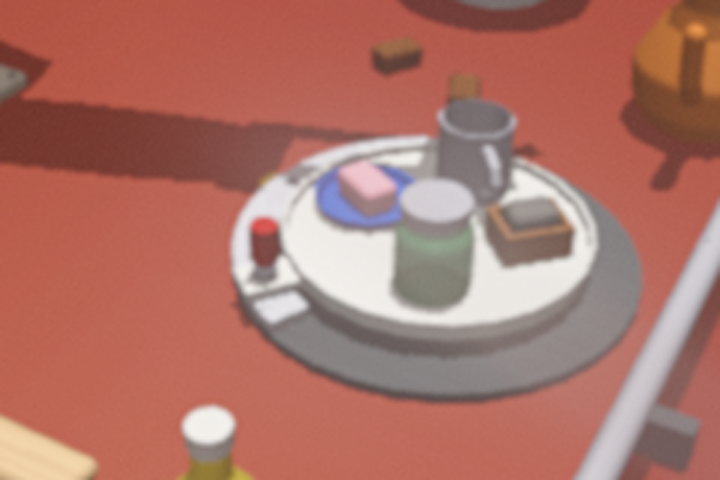

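Both views show the soap lying flat and centred in the dish (top crop (319,302), dish centre (319,305)). The knob is low at the next hole, the mug, jar and pumice holder are upright, and the arm is clear.

```bash
python3 -c "
from bench import hand_in
print(hand_in())"
```

```text
the job is handed in; nothing more can be done
None
```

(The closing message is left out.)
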